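# Pop the battery hatch

### The job

A roll of tape has been left on the spring hatch of the grey battery box. With the fingertips push the roll gently sideways along the top of the box onto the flat rest beside the hatch, so that it lies entirely off the hatch and inside the low rim; pick nothing up. Then press the hatch once at its ribbed edge so that the latch lets go, and leave the hatch standing wide open with the roll on the rest; leave the other things on the cabinet where they are.

Things in the scene. Friction and masses are not known exactly. Their poses are not given: they have to be found in the camera images.
- battery_box: Grey battery box fixed to the cabinet top, 100 (x) by 200 (y) by 65 mm high. Origin: centre of its underside, at surface height; at yaw 0 its x points away from the robot, y to the robot's left; z up. Hatch: box x -50..+39, y +13..+93, top z = 65 mm. The other half is the rest, floor at z = 64 mm.
- tape_roll: Roll of yellow tape lying flat on the hatch, 61 mm across, 16 mm high, about 60 g; its hole counts as solid, so push at the outside. Origin: centre of its underside, on its axis; z up.
- rest (a point): Point on the floor of the rest, a good place for the roll's centre (box x = 0, y = -45, z = 64 mm). The rest runs from box y = -96 to +13 mm and x = -46 to +46 mm, with a rim 4 mm wide and 5 mm high along its two long sides and its -y end; it is open towards the hatch. The roll is wholly off the hatch when its centre is at box y below -18 mm.
- hatch_press (a point): Point on the hatch's top face where it is to be pressed: on the three ribs 15 mm from its free (-x) edge, midway along that edge (box x = -35, y = +53, z = 65 mm when shut). It moves with the hatch.
- hatch (a joint): Angle (rad) of the hatch, hinged at its far (+x) edge. 0: shut, latched, flush. Pressed at the ribs with about 3 N it sinks 5 mm to a hard stop at -0.072. Push-push latch: pressed to the stop and let go, it frees the hatch, whose spring (about 2 N) swings it up and away from the free edge, as the finger gives way, to a stop at 1.25 within a second; it stays there. Pressed shut again it latches again.
- latch_cam (a joint): Hidden cam of the latch (m): 0 at the start, it goes on by about 6 mm at every complete press and release (0.005 to 0.006 after the first press: hatch free; about 0.012 after a second: latched again).
- wrench: Combination wrench, 161 mm long, 19 mm wide, 6 mm high, lying in front of the box (robot side); loose, to be left alone. Origin: under its middle.
- screwdriver: Screwdriver, 177 mm long, handle 27 mm thick, lying behind the box; loose, to be left alone. Origin: under its middle.
- tape_measure: Tape measure, 36 x 80 x 71 mm, standing to the right of the box, behind the small white parts strewn on the cabinet top (a dustpan hangs on the wall above and behind it: keep the arm short of the wall when crossing the middle); loose, to be left alone. Origin: under its middle.
- jar_nails: Small closed jar of nails, 60 mm across, 87 mm tall, to the right of the box; loose, to be left alone. Origin: under its middle.
- offcut: Flat wooden offcut, 60 x 90 x 19 mm, at the front right of the cabinet top; loose, to be left alone. Origin: under its middle.
Mind the look-alikes: they are no part of the job. Several things have the shape of the tape_roll; the one meant has the colours described above.

How it is judged:
By the outcome, as a careful person would: the job done as asked, in the order asked, and still so for the second after the job is handed in, with the robot touching nothing.
It also fails if it takes over 43 s, if anything falls off the work surface, if the arm or the gripper's body presses on something with over 40 N, if the wrist force passes 120 N, or if a joint passes its speed limit or range.

### The arm

A 7-joint arm with a two-finger parallel gripper is mounted at the origin on a cart in front of the work surface, level with it; the furniture and walls round the work are solid. World frame = base frame: x ahead of the robot, y to its left, z up, the work surface at z = 0. Lengths are in mm, angles in rad, forces in N, time in s.
With the tool pointing down it reaches from about 400 to 875 mm from the base axis. Payload 4.4 kg.
Tool frame: the origin (TCP) lies at the very end of the fingers, on their centre line; the grasp point (between the pads) lies 19 mm behind it; z points along the fingers, y is the line along which they close (so a half turn about z gives the same grasp; the last joint's range is limited). The gripper opens to 85 mm and grips with 20 to 120 N. Pads are 22 mm wide; open, the fingers measure 114 mm over their backs; the gripper's body (76 mm by 85 mm) begins 54 mm behind the grasp point. The pads swing forward as they close: fully open they stand 13 mm farther back than shut.
Start: joints at [-1.187, 0.628, 0.038, 1.517, -0.027, 0.996, -0.02], TCP at [282.589, 585.373, 205.013] pointing down, gripper open.
Joint ranges: [-3.06, 3.06], [-0.37, 2.12], [-1.25, 1.32], [0.18, 2.47], [-1.1, 4.24], [0.23, 1.98], [-2.94, 2.94]. Speed limits (rad/s): [2.57, 2.57, 3.14, 3.14, 3.14, 3.14, 3.14].

### API

Orientations are given as [roll, pitch, yaw] about the fixed x, y, z axes, in that order (R = Rz(yaw) Ry(pitch) Rx(roll)).
In Python, from cell import ctrl gives the robot as it stands.
- The arm moves only by the tool jog_arm, never from a script. Its argument "plan" is a list of rows, each an object of numbers: "tx", "ty", "tz": the shift along the tool's x, y, z as a fraction of full scale; "wx", "wy", "wz": the turn, a rotation vector about the tool's x, y, z as a fraction of full scale; "claw": the closure, from 0 (fully open) to 1 (shut). In form: [{"tx": .., "ty": .., "tz": .., "wx": .., "wy": .., "wz": .., "claw": ..}, ...]. A call has 1 to 12 rows; each row is the pose to reach, as a shift and turn from the pose commanded when the call began, along the tool's axes at that moment; what a row does not reach only later rows make up. Full scale, the value 1, is 300 mm for a shift and 90 degrees for a turn. A row lasts 1/10 s, in which the tool goes at most 50 mm and 8.59 degrees, less where a joint would pass 70% of its speed; a pose out of reach is approached as far as the arm can. A call with a number of a shift or a turn outside -1 to 1 is refused whole. A call with a gripper value outside its range is refused whole. The fingers move at their own pace and stop on an object; the grip force is fixed at half the most. Time passes only in rows, so rows that repeat a pose let the fingers close. It gives the time, the measured TCP pose, the force, the opening and the grip force at its end, in the units of the state.
- ctrl.read_state(): the state, without advancing time (a new reading comes with each control period).
- ctrl.get_image(name): name is "side" or "top"; returns a dict with "img" (480x640x3 uint8, red, green, blue), "depth" (480x640 float32, mm along the optical axis (not along the pixel's ray), 0 where there is no reading), "fx", "fy", "cx", "cy" (pixels), "distortion" ([k1, k2, p1, p2, k3] as OpenCV has them; the pictures are not rectified), "position" and "orientation" of the camera in the world. Camera axes: x right, y down, z forward; pixel columns grow to the right and rows downward; lengths in mm; the calibration is good to about 2 mm. A picture is of the moment at which its call begins.
- ctrl.finish_job(): hands the job in; it is judged then, once.
Trained networks look in a picture, given as the dict that the camera call returned (one of the last four; its "shot" number tells which), for a name from the list of things; names that differ only in an ending like _2 or _b are one class to them, and where a whole thing is asked for, a point or a joint stands for the part that bears it (a point fixed in the world has none). Each returns a list of dicts, best first, with "score" (0 to 1); they miss things now and then, are a little off and sometimes report something else, mostly with a low value. They report only what shows in the picture. A call takes as long as a camera call. They do not tell look-alikes from the thing itself.
- ctrl.trace(picture, thing): "pixels" (480x640 bool, what is visible of it) and "extent" ([centre column, centre row, width, height] in pixels, round what is visible of it).
The state is a dict: "clock": time; "qpos": joint angles; "qd": joint speeds; "tau": joint torques, N m; "eef_pos": TCP position; "tool_rot": TCP orientation; "force": force on the tool from outside, world axes, zero at the start; "torque": the same for the moment, N m; "width": finger opening in mm; "gripper_force": force on a finger pad.
Only numpy, scipy, OpenCV 4.12 (cv2) and the standard library are available. Lean on these libraries where they do the work, as an engineer would, in place of code of your own. Each camera call takes 0.05 s, during which the arm holds its last target. There are 200 camera calls.

## Working session

There is one attempt and no reset: what is moved stays moved. The work goes in short steps, Python scripts to look and compute and a tool call to move; the robot and the scene stay as the last step left them, time stands still between calls to the robot, and variables do not carry over. Pictures are saved under pics/ and viewed, at most 10 in all, crops included, and the job is handed in when it is done.

Besides the shell and the picture viewer there is one more tool, called after "Emit:" as a command line: name --argument value ..., lists and objects as JSON in quotes. jog_arm: Moves the arm, as the interface text tells. Shift numbers are shares of 300 mm and turn numbers shares of 90 degrees, none past 1 either way. Its arguments: {"type":"object","properties":{"plan":{"type":"array"}},"required":["plan"]}

```bash
mkdir -p pics; ls; cat > h.py <<'E'
import numpy as np, cv2
from scipy.spatial.transform import Rotation as R
from cell import ctrl
def cam(p):
    K=np.array([[p['fx'],0,p['cx']],[0,p['fy'],p['cy']],[0,0,1.]])
    o=np.array(p['orientation'],float)
    Rm=o if o.shape==(3,3) else R.from_euler('xyz',o).as_matrix()
    return K,np.array(p['distortion'],float),Rm,np.array(p['position'],float)
def cloud(p,mask):
    K,d,Rm,t=cam(p); v,u=np.nonzero(mask&(p['depth']>0))
    n=cv2.undistortPoints(np.c_[u,v].astype(float)[:,None],K,d)[:,0]
    z=p['depth'][v,u][:,None]
    return (np.c_[n,np.ones(len(n))]*z)@Rm.T+t,np.c_[u,v]
def proj(p,P):
    K,d,Rm,t=cam(p); c=(np.atleast_2d(P)-t)@Rm
    return cv2.projectPoints(c,np.zeros(3),np.zeros(3),K,d)[0][:,0]
def save(p,n,box=None,s=1):
    i=p['img'][...,::-1]
    if box: i=i[box[1]:box[3],box[0]:box[2]]
    cv2.imwrite('pics/'+n,cv2.resize(i,None,fx=s,fy=s,interpolation=cv2.INTER_CUBIC))
E
python3 - <<'E'
from h import *
s=ctrl.read_state(); print({k:s[k] for k in('clock','eef_pos','tool_rot','force','width')})
for n in('top','side'):
    p=ctrl.get_image(n); save(p,n+'0.png'); print(n,p['position'],p['orientation'])
    for t in('tape_roll','battery_box','hatch'):
        for r in ctrl.trace(p,t):
            P,_=cloud(p,r['pixels']); print(t,round(r['score'],2),np.round(r['extent']),np.round(np.median(P,0)) if len(P) else None)
E
```

```text
pics
{'clock': 0.0, 'eef_pos': array([282.30138088, 584.75093348, 204.09532887]), 'tool_rot': array([-3.13970285e+00,  5.48266663e-05,  2.69180673e+00]), 'force': array([-0.48595792, -0.11603696, -0.56726448]), 'width': 85.04692997778841}
top [339.16741021  16.17558656 923.07354991] [-2.97928171  0.01503305 -1.5727929 ]
tape_roll 0.67 [287. 180.  30.  30.] [623.  94.  15.]
tape_roll 0.58 [192. 257.  36.  32.] [457. 271.  81.]
battery_box 0.62 [221. 254. 109.  75.] [459. 207.  64.]
hatch 0.9 [192. 263.  48.  56.] [432. 266.  65.]
side [105.52549103 872.52908187 504.50890393] [-2.00669812 -0.00336641 -2.69972889]
tape_roll 0.67 [276. 303.  44.  25.] [444. 290.  77.]
battery_box 0.89 [282. 308.  80. 100.] [439. 313.  49.]
hatch 0.75 [279. 309.  52.  33.] [429. 300.  66.]
```

View pics/top0.png

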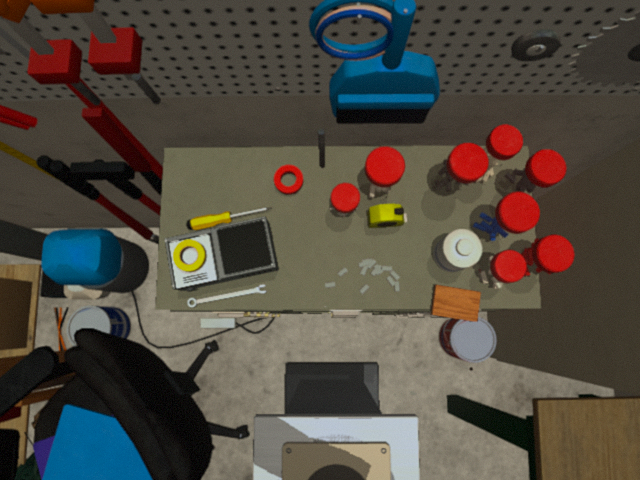

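View pics/side0.png

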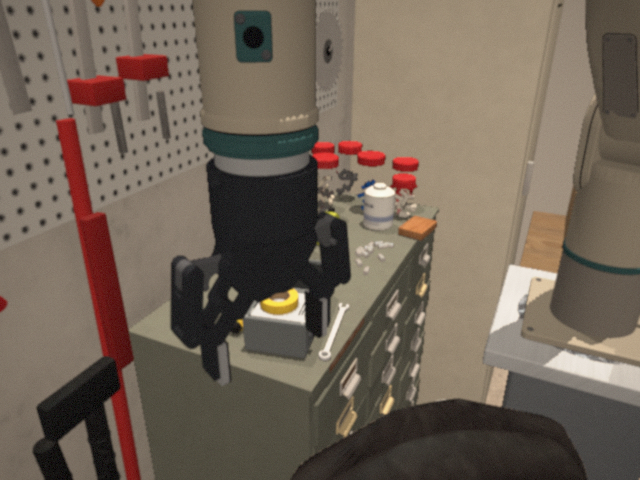

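```bash
python3 - <<'E'
from h import *
p=ctrl.get_image('top'); save(p,'crop.png',(130,190,310,325),4)
P,uv=cloud(p,np.ones((480,640),bool))
# box top & roll top by height near box
n=(abs(P[:,0]-460)<100)&(abs(P[:,1]-207)<150)
b=n&(P[:,2]>56)&(P[:,2]<74); r=n&(P[:,2]>75)&(P[:,2]<90)
print(b.sum(),r.sum())
rr,uu=P[r],uv[r]
col=p['img'][uu[:,1],uu[:,0]].astype(int)
print('roll',cv2.minEnclosingCircle(rr[:,:2].astype(np.float32)),np.median(rr,0),rr[:,:2].min(0),rr[:,:2].max(0),np.median(col,0))
a=P[b|r]
print('box',cv2.minAreaRect(a[:,:2].astype(np.float32)),np.percentile(a,[1,50,99],axis=0))
E
```

```text
4744 616
roll ((455.5973205566406, 273.49053955078125), 30.940719604492188) [454.78414057 273.10029133  81.04553353] [424.87630992 242.83453012] [485.38073282 304.00857231] [190. 186.   0.]
box ((462.7087707519531, 220.96096801757812), (101.37881469726562, 200.19769287109375), 12.269336700439453) [[401.02329794 120.83633762  59.88135501]
 [460.90470086 217.50704277  65.1107737 ]
 [523.76850196 319.35592882  83.14400947]]
```

View pics/crop.png

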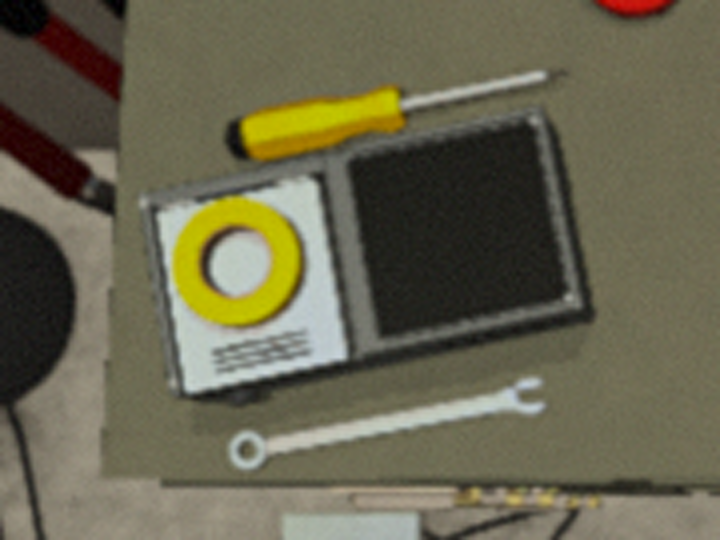

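Look-alikes in the top picture: the yellow roll on the hatch at (190,255), a red ring at (289,180) and a blue roll on the wall at (350,28). The crop shows that the yellow one is on the white hatch. I measured it at 61 mm across with its top at z≈81, so it is the right one. In the box frame it is at about (4, 53), and the box is at (463, 221) with yaw 12.3°.

I'll go to a point above the pre-push pose, behind the roll on its +y side, with the fingers about 30 mm apart.

Emit:
jog_arm --plan '[{"tx": -0.861, "ty": -0.546, "tz": 0.25, "wz": 0.578, "claw": 0.65}, {"tx": -0.861, "ty": -0.546, "tz": 0.25, "wz": 0.578, "claw": 0.65}, {"tx": -0.861, "ty": -0.546, "tz": 0.25, "wz": 0.578, "claw": 0.65}, {"tx": -0.861, "ty": -0.546, "tz": 0.25, "wz": 0.578, "claw": 0.65}, {"tx": -0.861, "ty": -0.546, "tz": 0.25, "wz": 0.578, "claw": 0.65}, {"tx": -0.861, "ty": -0.546, "tz": 0.25, "wz": 0.578, "claw": 0.65}, {"tx": -0.861, "ty": -0.546, "tz": 0.25, "wz": 0.578, "claw": 0.65}, {"tx": -0.861, "ty": -0.546, "tz": 0.25, "wz": 0.578, "claw": 0.65}, {"tx": -0.861, "ty": -0.546, "tz": 0.25, "wz": 0.578, "claw": 0.65}, {"tx": -0.861, "ty": -0.546, "tz": 0.25, "wz": 0.578, "claw": 0.65}, {"tx": -0.861, "ty": -0.546, "tz": 0.25, "wz": 0.578, "claw": 0.65}]'

```text
invalid input at $.plan[0]: expected keys tx, ty, tz, wx, wy, wz, claw
```

Emit:
jog_arm --plan '[{"tx": -0.861, "ty": -0.546, "tz": 0.25, "wx": 0, "wy": 0, "wz": 0.578, "claw": 0.65}, {"tx": -0.861, "ty": -0.546, "tz": 0.25, "wx": 0, "wy": 0, "wz": 0.578, "claw": 0.65}, {"tx": -0.861, "ty": -0.546, "tz": 0.25, "wx": 0, "wy": 0, "wz": 0.578, "claw": 0.65}, {"tx": -0.861, "ty": -0.546, "tz": 0.25, "wx": 0, "wy": 0, "wz": 0.578, "claw": 0.65}, {"tx": -0.861, "ty": -0.546, "tz": 0.25, "wx": 0, "wy": 0, "wz": 0.578, "claw": 0.65}, {"tx": -0.861, "ty": -0.546, "tz": 0.25, "wx": 0, "wy": 0, "wz": 0.578, "claw": 0.65}, {"tx": -0.861, "ty": -0.546, "tz": 0.25, "wx": 0, "wy": 0, "wz": 0.578, "claw": 0.65}, {"tx": -0.861, "ty": -0.546, "tz": 0.25, "wx": 0, "wy": 0, "wz": 0.578, "claw": 0.65}, {"tx": -0.861, "ty": -0.546, "tz": 0.25, "wx": 0, "wy": 0, "wz": 0.578, "claw": 0.65}, {"tx": -0.861, "ty": -0.546, "tz": 0.25, "wx": 0, "wy": 0, "wz": 0.578, "claw": 0.65}, {"tx": -0.861, "ty": -0.546, "tz": 0.25, "wx": 0, "wy": 0, "wz": 0.578, "claw": 0.65}]'

```text
clock: 1.55
eef_pos: [443.0, 327.6, 130.3]
tool_rot: [3.141, -0.001, 1.787]
force: [-0.2, 0.0, -0.1]
width: 29.4
gripper_force: 0.0
```

```bash
cat >> h.py <<'E'
C=np.array([462.7,221.0]); yaw=np.radians(12.27)
B=np.array([[np.cos(yaw),-np.sin(yaw)],[np.sin(yaw),np.cos(yaw)]])
def tobox(w): return (np.array(w)[:2]-C)@B
E
python3 - <<'E'
from h import *
s=ctrl.read_state(); print(s['clock'],s['eef_pos'],s['tool_rot'],s['width'],s['force'],'box',tobox(s['eef_pos']))
p=ctrl.get_image('side'); save(p,'s1.png',(180,180,400,380),3)
E
```

```text
1.55 [443.0388099  327.63348429 130.26993605] [ 3.14135303e+00 -1.31794572e-03  1.78744240e+00] 29.42913606058492 [-0.19108456  0.04592256 -0.1166    ] box [  3.44954849 108.37602587]
```

View pics/s1.png

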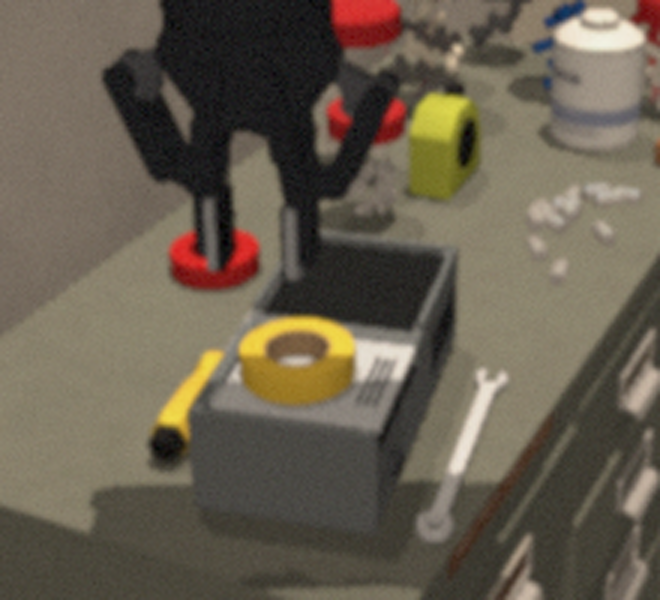

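The fingers are ready on the +y side, with the roll ahead of them. Now I'll lower to z≈72 and start the push.

Emit:
jog_arm --plan '[{"tx": 0, "ty": 0, "tz": 0.1, "wx": 0, "wy": 0, "wz": 0, "claw": 0.65}, {"tx": 0, "ty": 0, "tz": 0.19, "wx": 0, "wy": 0, "wz": 0, "claw": 0.65}, {"tx": 0, "ty": 0, "tz": 0.193, "wx": 0, "wy": 0, "wz": 0, "claw": 0.65}, {"tx": -0.02, "ty": 0, "tz": 0.193, "wx": 0, "wy": 0, "wz": 0, "claw": 0.65}, {"tx": -0.04, "ty": 0, "tz": 0.193, "wx": 0, "wy": 0, "wz": 0, "claw": 0.65}, {"tx": -0.06, "ty": 0, "tz": 0.193, "wx": 0, "wy": 0, "wz": 0, "claw": 0.65}, {"tx": -0.08, "ty": 0, "tz": 0.193, "wx": 0, "wy": 0, "wz": 0, "claw": 0.65}, {"tx": -0.1, "ty": 0, "tz": 0.193, "wx": 0, "wy": 0, "wz": 0, "claw": 0.65}, {"tx": -0.12, "ty": 0, "tz": 0.193, "wx": 0, "wy": 0, "wz": 0, "claw": 0.65}, {"tx": -0.14, "ty": 0, "tz": 0.193, "wx": 0, "wy": 0, "wz": 0, "claw": 0.65}]'

```text
clock: 2.6
eef_pos: [453.0, 284.0, 72.2]
tool_rot: [3.141, -0.0, 1.784]
force: [-0.6, 0.4, -0.8]
width: 29.9
gripper_force: 0.0
```

```bash
python3 - <<'E'
from h import *
s=ctrl.read_state(); print(s['clock'],s['eef_pos'],s['tool_rot'],s['force'],'box',tobox(s['eef_pos']))
p=ctrl.get_image('top')
P,uv=cloud(p,np.ones((480,640),bool)); c=p['img'][uv[:,1],uv[:,0]].astype(int)
m=(abs(P[:,0]-460)<80)&(abs(P[:,1]-207)<150)&(abs(P[:,2]-80)<8)&(c[:,0]>110)&(c[:,2]<60)
print(m.sum(), tobox(cv2.minEnclosingCircle(P[m][:,:2].astype(np.float32))[0]) if m.any() else 0)
p=ctrl.get_image('side'); save(p,'s2.png',(180,180,400,380),3)
E
```

```text
2.6 [453.04740866 283.9695498   72.2481448 ] [ 3.14143925e+00 -1.37996707e-04  1.78359599e+00] [-0.56174004  0.38240534 -0.8115716 ] box [ 3.9501147  63.58249221]
339 [ 4.06028578 51.96330231]
```

View pics/s2.png

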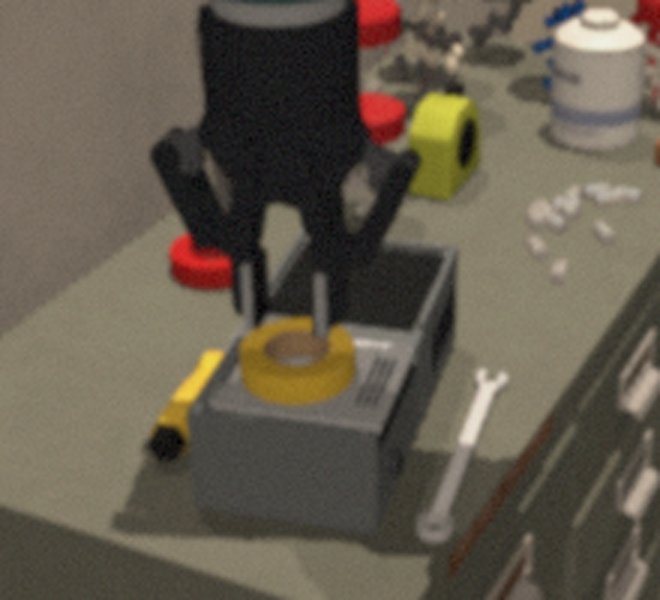

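The picture shows the fingertips near the far rim of the roll, and the roll has not moved. That doesn't agree with the reported TCP. I'll check by projecting the TCP and reading the depth of the fingertips.

```bash
python3 - <<'E'
from h import *
s=ctrl.read_state(); e=s['eef_pos']; T=R.from_euler('xyz',s['tool_rot']).as_matrix()
print('s',s['clock'],s['width'],s['qpos'])
for n in('side','top'):
    p=ctrl.get_image(n)
    print(n,'tcp px',proj(p,e),'roll centre px',proj(p,[454.8,273,81]))
    P,uv=cloud(p,np.ones((480,640),bool)); c=p['img'][uv[:,1],uv[:,0]].astype(int)
    m=(np.linalg.norm(P[:,:2]-e[:2],axis=1)<130)&(P[:,2]>84)&(P[:,2]<300)
    Q=P[m]
    for lo,hi in((84,95),(95,110),(110,125),(125,145),(145,170),(170,200),(200,240)):
        k=(Q[:,2]>lo)&(Q[:,2]<hi)
        if k.sum()>5:print(lo,k.sum(),'boxframe',np.round(tobox(np.median(Q[k],0))),np.round(np.percentile((Q[k][:,:2]-C)@B,[3,97],axis=0)).tolist())
    y=(c[:,0]>110)&(c[:,2]<70)&(c[:,1]>90)&(abs(P[:,2]-78)<12)&(np.linalg.norm(P[:,:2]-C,axis=1)<130)
    print('roll',y.sum(),np.round((np.percentile((P[y][:,:2]-C)@B,[2,50,98],axis=0))).tolist())
    o=p['img'][...,::-1].copy()
    for a in proj(p,np.array([e, e+T@[0,22,0],e-T@[0,22,0],e-T@[0,0,60]])): cv2.circle(o,tuple(int(round(v)) for v in a),1,(255,0,255),-1)
    if n=='side': cv2.imwrite('pics/s3.png',cv2.resize(o[180:380,180:400],None,fx=3,fy=3))
    else: cv2.imwrite('pics/t3.png',cv2.resize(o[170:330,110:310],None,fx=3,fy=3))
a=cv2.imread('pics/s3.png');b=cv2.imread('pics/t3.png')
w=np.zeros((600,1260,3),np.uint8);w[:,:660]=a;w[:480,660:]=b
cv2.imwrite('pics/both3.png',cv2.resize(w,(800,381)))
E
```

```text
s 2.7 29.86483430209413 [-0.74646827  0.66862856  0.20515332  1.96131383 -0.24889669  0.53588583
 -0.15795761]
side tcp px [[276.68848043 303.37831547]] roll centre px [[278.84086762 295.17892519]]
95 86 boxframe [18. 67.] [[-23.0, 52.0], [28.0, 75.0]]
110 208 boxframe [-12.  73.] [[-25.0, 57.0], [31.0, 75.0]]
125 271 boxframe [17. 67.] [[-26.0, 55.0], [32.0, 76.0]]
145 770 boxframe [17. 68.] [[-46.0, 53.0], [52.0, 80.0]]
170 1281 boxframe [ 4. 75.] [[-59.0, 56.0], [63.0, 82.0]]
200 1315 boxframe [-9. 80.] [[-48.0, 60.0], [51.0, 100.0]]
roll 724 [[-26.0, 30.0], [1.0, 72.0], [30.0, 85.0]]
top tcp px [[185.0085612  256.48963943]] roll centre px [[189.00524471 255.00310973]]
84 12 boxframe [17. 43.] [[-16.0, 29.0], [32.0, 72.0]]
95 20 boxframe [18. 53.] [[-21.0, 52.0], [25.0, 63.0]]
110 46 boxframe [-10.  58.] [[-24.0, 52.0], [30.0, 61.0]]
125 34 boxframe [-13.  54.] [[-26.0, 50.0], [31.0, 57.0]]
145 192 boxframe [-23.  58.] [[-44.0, 47.0], [54.0, 68.0]]
170 394 boxframe [-20.  58.] [[-61.0, 46.0], [69.0, 74.0]]
200 315 boxframe [-32.  57.] [[-54.0, 26.0], [65.0, 71.0]]
roll 310 [[-23.0, 26.0], [4.0, 40.0], [32.0, 69.0]]
```

View pics/both3.png

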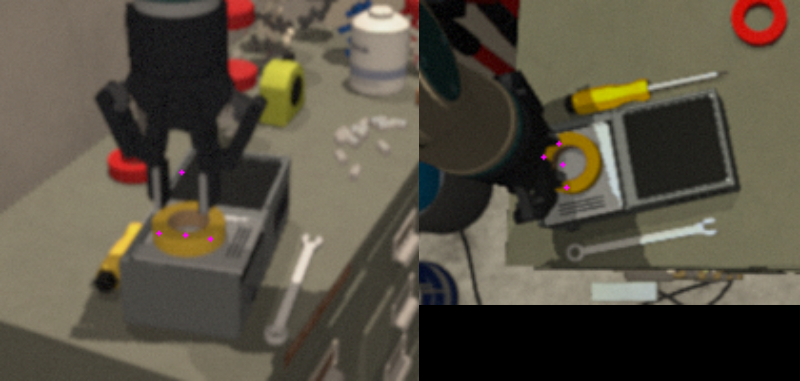

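The depth shows the fingers at the right x and y but hovering above the roll, with nothing below z≈95. I'll measure the tip height exactly.

```bash
python3 - <<'E'
from h import *
p=ctrl.get_image('side')
P,uv=cloud(p,np.ones((480,640),bool)); b=(P[:,:2]-C)@B
c=p['img'][uv[:,1],uv[:,0]].astype(int)
for col in (260,263,285,288):
    k=(uv[:,0]==col)&(uv[:,1]>262)&(uv[:,1]<306)
    print(col,[(int(v),*(int(x) for x in (q[0],q[1],z))) for v,q,z in zip(uv[k][::2,1],b[k][::2],P[k][::2,2])])
s=ctrl.read_state();print(s['eef_pos'])
E
```

```text
260 [(263, 24, 73, 146), (265, 24, 73, 142), (267, 23, 77, 142), (269, 24, 74, 136), (271, 24, 74, 133), (273, 24, 75, 130), (275, 24, 74, 126), (277, 24, 75, 123), (279, 24, 76, 120), (281, 26, 72, 114), (283, 26, 71, 110), (285, 27, 68, 105), (287, 87, -93, 0), (289, 47, 16, 65), (291, 44, 24, 66), (293, 42, 30, 66), (295, 31, 60, 82), (297, 29, 66, 82), (300, 28, 71, 80), (302, 29, 68, 74), (304, 29, 68, 70)]
263 [(263, 19, 72, 146), (265, 19, 73, 143), (267, 20, 72, 139), (269, 19, 74, 137), (271, 19, 75, 134), (273, 19, 74, 130), (275, 19, 75, 127), (277, 20, 74, 123), (279, 20, 74, 120), (281, 20, 73, 116), (283, 20, 75, 113), (285, 20, 76, 110), (287, 20, 76, 107), (289, 21, 74, 102), (291, 30, 49, 83), (293, 28, 53, 82), (295, 27, 58, 81), (297, 24, 66, 83), (299, 22, 71, 82), (301, 21, 76, 82), (303, 20, 78, 80), (305, 21, 77, 75)]
285 [(263, -15, 76, 152), (265, -14, 75, 148), (267, -15, 77, 146), (269, -15, 77, 143), (271, -14, 72, 137), (273, -15, 76, 136), (275, -14, 74, 131), (277, -14, 75, 128), (279, -14, 75, 125), (281, -14, 74, 121), (285, -13, 74, 114), (287, -14, 75, 111), (289, -13, 74, 107), (291, -13, 73, 103), (293, -2, 37, 76), (295, -2, 37, 73), (297, -2, 37, 69), (299, -2, 38, 66), (301, -10, 66, 81), (303, -13, 74, 82), (305, -14, 80, 82)]
288 [(263, -19, 74, 152), (265, -19, 76, 150), (267, -20, 76, 146), (269, -20, 77, 144), (271, -19, 75, 139), (273, -18, 72, 134), (275, -18, 71, 130), (277, -18, 71, 127), (279, -18, 72, 124), (281, -18, 73, 121), (283, -18, 73, 118), (285, -18, 73, 114), (287, -17, 71, 109), (289, -18, 74, 108), (291, -18, 73, 103), (293, -8, 42, 80), (295, -8, 43, 77), (297, -8, 41, 72), (299, -14, 61, 81), (301, -15, 67, 81), (303, -17, 74, 83), (305, -18, 77, 81)]
[452.79402115 284.75904668  72.04531847]
```

The tips are really at z≈101, while the state says 72, so there is an offset of about 29 mm. The lateral position agrees. I'll back off, lower 20 mm and measure the tips again.

Emit:
jog_arm --plan '[{"tx": 0.15, "ty": 0, "tz": 0, "wx": 0, "wy": 0, "wz": 0, "claw": 0.65}, {"tx": 0.15, "ty": 0, "tz": 0, "wx": 0, "wy": 0, "wz": 0, "claw": 0.65}, {"tx": 0.15, "ty": 0, "tz": 0.04, "wx": 0, "wy": 0, "wz": 0, "claw": 0.65}, {"tx": 0.15, "ty": 0, "tz": 0.067, "wx": 0, "wy": 0, "wz": 0, "claw": 0.65}, {"tx": 0.15, "ty": 0, "tz": 0.067, "wx": 0, "wy": 0, "wz": 0, "claw": 0.65}]'

```text
clock: 3.35
eef_pos: [442.4, 326.7, 50.3]
tool_rot: [-3.138, 0.002, 1.783]
force: [-0.4, -0.4, 0.8]
width: 29.6
gripper_force: 0.0
```

```bash
cat >> h.py <<'E'
def tips(p):
    P,uv=cloud(p,np.ones((480,640),bool)); e=ctrl.read_state()['eef_pos']; te=tobox(e); b=(P[:,:2]-C)@B
    c=p['img'][uv[:,1],uv[:,0]].astype(int)
    for s in(-1,1):
        m=(abs(b[:,0]-te[0]-s*21)<7)&(abs(b[:,1]-te[1])<17)&(P[:,2]>67.5)&(P[:,2]<200)&(c[:,0]-c[:,2]<50)
        q=P[m][:,2]; print('tip',s,m.sum(),np.round(np.percentile(q,[0,2,5]),1) if m.any() else '',np.round(np.percentile(b[m],[3,97],axis=0)).tolist() if m.any() else '')
def roll(p):
    P,uv=cloud(p,np.ones((480,640),bool)); c=p['img'][uv[:,1],uv[:,0]].astype(int); b=(P[:,:2]-C)@B
    m=(abs(b[:,0])<60)&(abs(b[:,1])<110)&(abs(P[:,2]-80)<6)&(c[:,0]-c[:,2]>60)
    if m.sum()>20: print('roll',m.sum(),cv2.minEnclosingCircle(b[m].astype(np.float32)),np.median(P[m][:,2]))
E
python3 - <<'E'
from h import *
s=ctrl.read_state(); print(s['eef_pos'],tobox(s['eef_pos']),s['force'])
p=ctrl.get_image('side'); tips(p); roll(ctrl.get_image('top'))
E
```

```text
[442.41502219 326.71506693  50.27073364] [  2.64482904 107.61115453] [-0.44093594 -0.44600949  0.75405735]
tip -1 664 [67.7 83.7 87.5] [[-24.0, 98.0], [-13.0, 124.0]]
tip 1 530 [67.5 81.4 85.2] [[17.0, 100.0], [30.0, 124.0]]
roll 583 ((4.388540744781494, 53.378143310546875), 31.449007034301758) 81.01862355748096
```

The tips are at z≈80, so the offset holds. I'll lower 7 mm more (tips ≈73) and push in small steps.

Emit:
jog_arm --plan '[{"tx": 0, "ty": -0.003, "tz": 0.024, "wx": 0, "wy": 0, "wz": 0, "claw": 0.65}, {"tx": -0.03, "ty": -0.003, "tz": 0.024, "wx": 0, "wy": 0, "wz": 0, "claw": 0.65}, {"tx": -0.05, "ty": -0.003, "tz": 0.024, "wx": 0, "wy": 0, "wz": 0, "claw": 0.65}, {"tx": -0.07, "ty": -0.003, "tz": 0.024, "wx": 0, "wy": 0, "wz": 0, "claw": 0.65}, {"tx": -0.09, "ty": -0.003, "tz": 0.024, "wx": 0, "wy": 0, "wz": 0, "claw": 0.65}, {"tx": -0.11, "ty": -0.003, "tz": 0.024, "wx": 0, "wy": 0, "wz": 0, "claw": 0.65}, {"tx": -0.13, "ty": -0.003, "tz": 0.024, "wx": 0, "wy": 0, "wz": 0, "claw": 0.65}, {"tx": -0.15, "ty": -0.003, "tz": 0.024, "wx": 0, "wy": 0, "wz": 0, "claw": 0.65}]'

```text
clock: 4.25
eef_pos: [452.1, 284.0, 44.9]
tool_rot: [3.141, -0.0, 1.784]
force: [0.4, 0.7, 0.1]
width: 29.7
gripper_force: 0.3
```

```bash
python3 - <<'E'
from h import *
s=ctrl.read_state(); print(s['eef_pos'],tobox(s['eef_pos']),s['force'])
p=ctrl.get_image('side'); tips(p); roll(p); roll(ctrl.get_image('top'))
E
```

```text
[452.12551947 283.96591849  44.90686421] [ 3.04851251 63.77486262] [0.37908235 0.6725811  0.06942426]
tip -1 561 [67.5 75.9 81.2] [[-24.0, 54.0], [-12.0, 79.0]]
tip 1 494 [67.5 75.2 78.7] [[17.0, 56.0], [31.0, 78.0]]
roll 316 ((-0.6128864288330078, 30.76935386657715), 36.785423278808594) 81.73824145118053
roll 565 ((3.7643537521362305, 26.020828247070312), 30.715864181518555) 81.07334969769681
```

The roll is being pushed cleanly: its centre is at box y = 26, the TCP is 38 mm behind it, and x is unchanged. I'll push the remaining 71 mm, then lift off.

Emit:
jog_arm --plan '[{"tx": -0.02, "ty": 0, "tz": 0, "wx": 0, "wy": 0, "wz": 0, "claw": 0.65}, {"tx": -0.045, "ty": 0, "tz": 0, "wx": 0, "wy": 0, "wz": 0, "claw": 0.65}, {"tx": -0.07, "ty": 0, "tz": 0, "wx": 0, "wy": 0, "wz": 0, "claw": 0.65}, {"tx": -0.095, "ty": 0, "tz": 0, "wx": 0, "wy": 0, "wz": 0, "claw": 0.65}, {"tx": -0.12, "ty": 0, "tz": 0, "wx": 0, "wy": 0, "wz": 0, "claw": 0.65}, {"tx": -0.145, "ty": 0, "tz": 0, "wx": 0, "wy": 0, "wz": 0, "claw": 0.65}, {"tx": -0.17, "ty": 0, "tz": 0, "wx": 0, "wy": 0, "wz": 0, "claw": 0.65}, {"tx": -0.195, "ty": 0, "tz": 0, "wx": 0, "wy": 0, "wz": 0, "claw": 0.65}, {"tx": -0.22, "ty": 0, "tz": 0, "wx": 0, "wy": 0, "wz": 0, "claw": 0.65}, {"tx": -0.235, "ty": 0, "tz": 0, "wx": 0, "wy": 0, "wz": 0, "claw": 0.65}, {"tx": -0.235, "ty": 0, "tz": 0, "wx": 0, "wy": 0, "wz": 0, "claw": 0.65}]'

```text
clock: 5.45
eef_pos: [467.1, 214.4, 44.8]
tool_rot: [-3.142, 0.0, 1.783]
force: [0.4, -0.9, -0.5]
width: 30.2
gripper_force: 0.0
```

```bash
python3 - <<'E'
from h import *
s=ctrl.read_state(); print(s['eef_pos'],tobox(s['eef_pos']),s['force'])
p=ctrl.get_image('side'); tips(p); roll(p); roll(ctrl.get_image('top'))
E
```

```text
[467.13572079 214.38579277  44.83640919] [ 2.92875231 -7.40579274] [ 0.38145692 -0.85291576 -0.52974256]
tip -1 542 [67.6 78.1 82.5] [[-24.0, -16.0], [-12.0, 10.0]]
tip 1 473 [73.4 76.9 80.8] [[17.0, -14.0], [30.0, 10.0]]
roll 267 ((2.067671298980713, -44.17161560058594), 31.441242218017578) 80.88801129851646
roll 592 ((3.5046067237854004, -44.69021987915039), 30.728425979614258) 79.94402961841229
```

The roll is at box (3.5, -45) with its top at z=80, so it is on the rest floor. Now I'll back off, lift, shut the fingers and go over the press point.

Emit:
jog_arm --plan '[{"tx": 0.02, "ty": 0, "tz": 0, "wx": 0, "wy": 0, "wz": 0, "claw": 0.65}, {"tx": 0.04, "ty": 0, "tz": -0.07, "wx": 0, "wy": 0, "wz": 0, "claw": 0.65}, {"tx": 0.1, "ty": -0.06, "tz": -0.1, "wx": 0, "wy": 0, "wz": 0, "claw": 1}, {"tx": 0.201, "ty": -0.127, "tz": -0.1, "wx": 0, "wy": 0, "wz": 0, "claw": 1}, {"tx": 0.201, "ty": -0.127, "tz": -0.1, "wx": 0, "wy": 0, "wz": 0, "claw": 1}, {"tx": 0.201, "ty": -0.127, "tz": -0.08, "wx": 0, "wy": 0, "wz": 0, "claw": 1}, {"tx": 0.201, "ty": -0.127, "tz": -0.06, "wx": 0, "wy": 0, "wz": 0, "claw": 1}, {"tx": 0.201, "ty": -0.127, "tz": -0.05, "wx": 0, "wy": 0, "wz": 0, "claw": 1}, {"tx": 0.201, "ty": -0.127, "tz": -0.05, "wx": 0, "wy": 0, "wz": 0, "claw": 1}]'

```text
clock: 6.45
eef_pos: [417.1, 265.2, 59.0]
tool_rot: [-3.14, 0.001, 1.782]
force: [0.1, -0.7, 0.8]
width: -0.1
gripper_force: 0.0
```

```bash
python3 - <<'E'
from h import *
s=ctrl.read_state(); print(s['eef_pos'],tobox(s['eef_pos']),s['force'],s['width'])
p=ctrl.get_image('side'); save(p,'s4.png',(200,200,380,360),4); roll(ctrl.get_image('top'))
P,uv=cloud(p,np.ones((480,640),bool)); te=tobox(s['eef_pos']); b=(P[:,:2]-C)@B
m=(abs(b-te).max(1)<22)&(P[:,2]>68)&(P[:,2]<160); q=P[m][:,2]
print(np.round(np.percentile(q,[0,1,2,5]),1),np.round(np.percentile(b[m&(P[:,2]<110)],[3,97],axis=0)).tolist())
E
```

```text
[417.05949555 265.24841033  58.9755138 ] [-35.19431957  52.93710733] [ 0.1049114  -0.70878888  0.82369764] -0.11768203467649152
roll 594 ((3.509578227996826, -44.67935562133789), 30.51793098449707) 80.00148674628093
[68.  68.2 86.2 93.3] [[-49.0, 46.0], [-23.0, 66.0]]
```

View pics/s4.png

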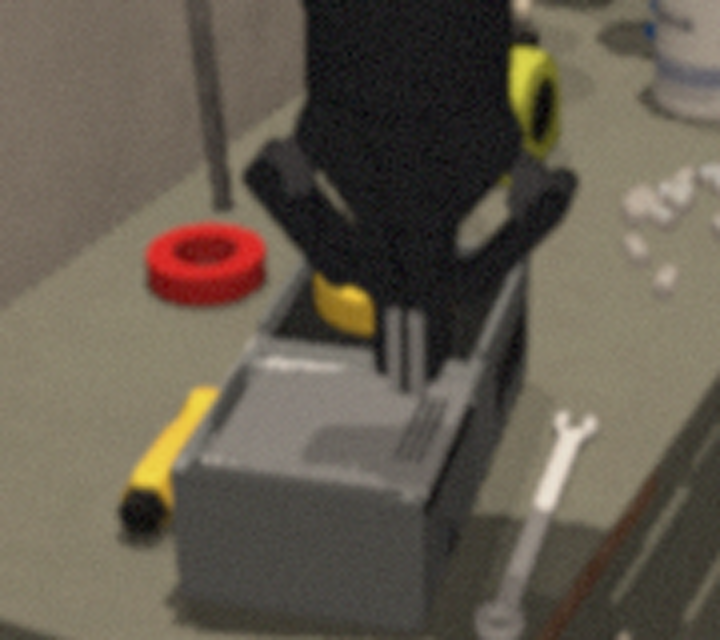

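The picture shows the shut fingers hovering above the ribs (tips at about (400,390) in the crop, ribs at (420,425)), with the tips at z≈86. The roll is on the rest. I'll descend to about contact.

Emit:
jog_arm --plan '[{"tx": 0, "ty": 0, "tz": 0.03, "wx": 0, "wy": 0, "wz": 0, "claw": 1}, {"tx": 0, "ty": 0, "tz": 0.05, "wx": 0, "wy": 0, "wz": 0, "claw": 1}, {"tx": 0, "ty": 0, "tz": 0.06, "wx": 0, "wy": 0, "wz": 0, "claw": 1}, {"tx": 0, "ty": 0, "tz": 0.067, "wx": 0, "wy": 0, "wz": 0, "claw": 1}, {"tx": 0, "ty": 0, "tz": 0.067, "wx": 0, "wy": 0, "wz": 0, "claw": 1}]'

```text
clock: 7.05
eef_pos: [416.7, 266.2, 39.4]
tool_rot: [-3.141, 0.0, 1.784]
force: [0.5, 0.6, -0.1]
width: -0.1
gripper_force: 0.0
```

Emit:
jog_arm --plan '[{"tx": 0, "ty": 0, "tz": 0.005, "wx": 0, "wy": 0, "wz": 0, "claw": 1}, {"tx": 0, "ty": 0, "tz": 0.01, "wx": 0, "wy": 0, "wz": 0, "claw": 1}, {"tx": 0, "ty": 0, "tz": 0.01, "wx": 0, "wy": 0, "wz": 0, "claw": 1}]'

```text
clock: 7.35
eef_pos: [416.9, 266.3, 36.8]
tool_rot: [3.142, -0.0, 1.784]
force: [-0.7, 0.6, 2.2]
width: 0.0
gripper_force: 1.2
```

Emit:
jog_arm --plan '[{"tx": 0, "ty": 0, "tz": 0.005, "wx": 0, "wy": 0, "wz": 0, "claw": 1}, {"tx": 0, "ty": 0, "tz": 0.01, "wx": 0, "wy": 0, "wz": 0, "claw": 1}, {"tx": 0, "ty": 0, "tz": 0.01, "wx": 0, "wy": 0, "wz": 0, "claw": 1}]'

```text
clock: 7.65
eef_pos: [417.0, 266.3, 33.7]
tool_rot: [3.142, -0.0, 1.784]
force: [-0.4, -1.3, 3.5]
width: -0.2
gripper_force: 1.8
```

Emit:
jog_arm --plan '[{"tx": 0, "ty": 0, "tz": 0.003, "wx": 0, "wy": 0, "wz": 0, "claw": 1}, {"tx": 0, "ty": 0, "tz": 0.005, "wx": 0, "wy": 0, "wz": 0, "claw": 1}, {"tx": 0, "ty": 0, "tz": 0.005, "wx": 0, "wy": 0, "wz": 0, "claw": 1}]'

```text
clock: 7.95
eef_pos: [417.1, 266.4, 33.3]
tool_rot: [3.141, -0.001, 1.784]
force: [-2.8, -2.4, 15.0]
width: 0.2
gripper_force: 7.7
```

The force rose to 15 N with no more travel, so the hatch is at its stop. I'll release upwards and away from the free edge.

Emit:
jog_arm --plan '[{"tx": 0, "ty": 0, "tz": -0.02, "wx": 0, "wy": 0, "wz": 0, "claw": 1}, {"tx": 0, "ty": -0.01, "tz": -0.06, "wx": 0, "wy": 0, "wz": 0, "claw": 1}, {"tx": 0, "ty": -0.06, "tz": -0.13, "wx": 0, "wy": 0, "wz": 0, "claw": 1}, {"tx": 0, "ty": -0.13, "tz": -0.23, "wx": 0, "wy": 0, "wz": 0, "claw": 1}, {"tx": 0.05, "ty": -0.15, "tz": -0.35, "wx": 0, "wy": 0, "wz": 0, "claw": 1}, {"tx": 0.2, "ty": -0.15, "tz": -0.5, "wx": 0, "wy": 0, "wz": 0, "claw": 1}, {"tx": 0.35, "ty": -0.15, "tz": -0.6, "wx": 0, "wy": 0, "wz": 0, "claw": 1}, {"tx": 0.5, "ty": -0.15, "tz": -0.6, "wx": 0, "wy": 0, "wz": 0, "claw": 1}, {"tx": 0.6, "ty": -0.15, "tz": -0.6, "wx": 0, "wy": 0, "wz": 0, "claw": 1}, {"tx": 0.6, "ty": -0.15, "tz": -0.6, "wx": 0, "wy": 0, "wz": 0, "claw": 1}, {"tx": 0.6, "ty": -0.15, "tz": -0.6, "wx": 0, "wy": 0, "wz": 0, "claw": 1}, {"tx": 0.6, "ty": -0.15, "tz": -0.6, "wx": 0, "wy": 0, "wz": 0, "claw": 1}]'

```text
clock: 9.15
eef_pos: [335.1, 430.9, 212.0]
tool_rot: [-3.141, 0.002, 1.782]
force: [0.6, -0.6, 0.5]
width: -0.3
gripper_force: 0.0
```

```bash
python3 - <<'E'
from h import *
p=ctrl.get_image('top'); roll(p); save(p,'t5.png',(110,160,310,320),3)
P,uv=cloud(p,np.ones((480,640),bool)); b=(P[:,:2]-C)@B
m=(b[:,1]>15)&(b[:,1]<90)&(b[:,0]>-5)&(b[:,0]<70)&(P[:,2]>70)&(P[:,2]<170)
print(m.sum(),np.round(np.percentile(np.c_[b,P[:,2]][m],[3,50,97],axis=0)) if m.any() else '')
E
```

```text
roll 594 ((3.438432455062866, -44.82260513305664), 30.460712432861328) 80.01605563538419
340 [[  3.  18.  77.]
 [ 14.  52. 134.]
 [ 38.  87. 150.]]
```

View pics/t5.png

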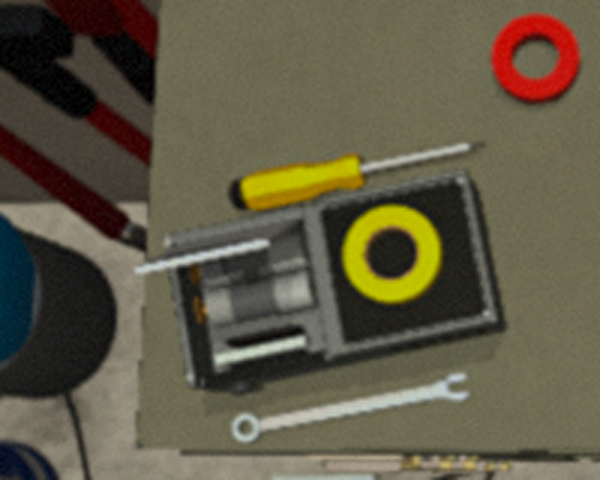

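The hatch stands wide open: its edge is at (200,257) in the crop and its top at z≈150, which fits the 1.25 rad stop. The roll is on the rest at (392,254), and the wrench and screwdriver are undisturbed. The arm is clear, so I'll hand in.

```bash
python3 -c "
from cell import ctrl
print(ctrl.finish_job())"
```

```text
the job is handed in; nothing more can be done
None
```

The job is handed in: the roll was pushed onto the rest at box (3, -45), one press opened the hatch, and the last picture showed it wide open with the wrench and screwdriver undisturbed and the arm clear.

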